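# One hole finer on the coffee grinder

### The arm

A 6-joint arm with a two-finger parallel gripper is mounted at the origin on the work surface. World frame = base frame: x ahead of the robot, y to its left, z up, the work surface at z = 0. Lengths are in m, angles in rad, forces in N, time in s.
With the tool pointing down it reaches from about 0.35 to 0.95 m from the base axis. Payload 17.4 kg.
Tool frame: the origin (TCP) lies on the centre line of the jaws, within the pads' length; the fingertips stand r.tip_reach ahead of it and the grasp point (between the pads) lies 6 mm ahead of it (r.tip_reach is the distance from the TCP to the fingertips, in m); z points along the fingers, y is the line along which they close (so a half turn about z gives the same grasp; the last joint's range is limited). The gripper opens to 93 mm and grips with 3 to 60 N. Pads are 15 mm wide; open, the fingers measure 128 mm over their backs; the gripper's body (75 mm by 188 mm) begins 65 mm behind the grasp point.
Start: joints at [1.279, 0.116, 1.442, -0, 1.584, -0.038], TCP at [0.169, 0.653, 0.244] pointing down, gripper open.
Joint ranges: [-2.83, 2.83], [-0.83, 2.19], [0.07, 2.5], [-1.14, 4.28], [0.01, 3], [-2.97, 2.97]. Speed limits (rad/s): [1.89, 1.89, 2.22, 3.14, 3.14, 3.14].

### API

Orientations are given as [roll, pitch, yaw] about the fixed x, y, z axes, in that order (R = Rz(yaw) Ry(pitch) Rx(roll)).
In Python, from workcell import r gives the robot as it stands. The module is installed in compiled form; this text tells all that it offers.
- The arm moves only by the shell command python3 -m pendant 'ROWS'. ROWS is JSON, a list of rows, each a list of 7 numbers: the turn, a rotation vector about the tool's x, y, z in rad, then the shift along the tool's x, y, z in m, then the gripper command: -1 is shut, 1 is fully open, values between are in proportion. A call has 1 to 5 rows; each row shifts and turns the commanded pose from where the row before left it, along the tool's axes as they then stand; what a row does not reach is not made up. A row lasts 1/12 s, in which the tool goes at most 41.7 mm and 7.16 degrees, less where a joint would pass 70% of its speed; a pose out of reach is approached as far as the arm can. A call with a gripper value outside its range is refused whole. The fingers move at their own pace and stop on an object; the grip force is fixed at half the most. Time passes only in rows, so rows that do not move let the fingers close. It gives the time, the measured TCP pose, the force, the opening and the grip force at its end, in the units of the state.
- r.state(): the state, without advancing time (a new reading comes with each control period).
- r.read_camera(name): name is "side" or "top"; returns the picture (420x560x3 uint8, red, green, blue); there is no depth.
- r.get_calibration(name): a dict with "camera_matrix" (3x3 intrinsics, pixels), "pose" (4x4, takes a point from camera to world coordinates). Camera axes: x right, y up, looking along -z (the intrinsics and any distortion apply to the point x, -y, -z); pixel columns grow to the right and rows downward; lengths in m; the calibration is good to about 2 mm. A picture is of the moment at which its call begins. get_calibration takes no time and is no camera call.
- r.job_done(): hands the job in; it is judged then, once.
The state is a dict: "time_s": time; "joints": joint angles; "joint_velocities": joint speeds; "tau": joint torques, N m; "position": TCP position; "tool_rot": TCP orientation; "contact_force": force on the tool from outside, world axes, zero at the start; "wrist_torque": the same for the moment, N m; "gripper_width": opening from 0.0 (shut) to 1.0 (fully open); "grasp_force": force on a finger pad.
Only numpy, scipy, OpenCV 4.12 (cv2) and the standard library are available. Lean on these libraries where they do the work, as an engineer would, in place of code of your own. Each camera call takes 0.05 s, during which the arm holds its last target. There are 200 camera calls.

### The job

The coffee runs too fast: set the grinder one step finer. With the fingertips press in the spring plunger on the arm of the grinder's adjusting collar, swing the collar clockwise (seen from above) to the next hole of the index ring and let the plunger spring fully out again, so that its pin locks in that hole; then take the hand away. It needs no gripping: do not lift, shift or knock over the mug, the tamper, the canister or the dosing cup.

Things in the scene. Friction and masses are not known exactly. Their poses are not given: they have to be found in the camera images.
- grinder: Compact burr coffee grinder, fixed to the counter: black housing 142 x 146 mm on a dark base 255 x 160 mm, 296 mm high in all. Origin on the counter under the vertical burr axis; the front with the spout looks to its own -x, z is up.
- collar_axis (a point): Point on the vertical burr axis level with the top of the fixed steel index ring, 240 mm above the counter. The ring is 132 mm in diameter, 7 mm thick, with 15 through holes of 9 mm on a circle of 58 mm radius, 24 degrees (0.419 rad) apart. Collar and plunger turn about this axis.
- collar (a joint): Angle (rad) of the adjusting collar with its low hopper (78 mm diameter, lid top at 296 mm) and dark index arm: 0 with the pin centred in its starting hole on the grinder's -y side, positive clockwise seen from above, +0.419 in the next hole clockwise (wanted). Free, it drags about 1 N at the plunger and stays where left; with the pin in a hole it is locked, with 0.03 rad play either way.
- plunger (a joint): Travel (m) of the spring plunger, pressed straight down: 0 fully out, 0.010 at its stop. The spring pushes back with 4 N, rising to 8 N at the stop. Its foot holds an upright round-nosed 6 mm pin in the hole from below, clear of the ring from about 0.0065 on. Let go between holes it stays at about 0.006, and springs out when the collar comes within about 0.05 rad of a hole.
- plunger_top (a point): Centre of the flat top of the plunger's steel mushroom head: 24 mm diameter, 10 mm thick, 76 mm from the burr axis, 286 mm above the counter when out, 276 mm fully in. It moves with plunger and collar. Fingertips pressing on it carry the collar along sideways by friction; it can also be pushed from its side. Below it a 10 mm stem enters the dark 24 mm boss of the arm (boss top at 260 mm).
- next_hole (a point): Centre of the mouth of the wanted hole in the index ring, the next one clockwise (seen from above) from the pin's starting hole, 58 mm from the burr axis. With the pin in it the plunger's head stands 18 mm farther out on the same radius.
- dosing_cup: Bystander: open steel cup, 58 mm diameter, 55 mm high, on the grinder's tray (28 mm above the counter) under the spout; origin at the centre of its underside.
- mug: Bystander: white mug, 82 mm diameter, 95 mm high, handle to its +y, on the counter beside the grinder's +y flank; origin at the centre of its underside.
- tamper: Bystander: coffee tamper, steel foot of 58 mm diameter, dark wooden handle, 93 mm high, on the counter beside the grinder's -y flank; origin at the centre of its underside.
- canister: Bystander: glass bean canister with steel cap, 92 mm diameter, 150 mm high, on the counter beside the grinder's -y flank, towards its rear; origin at the centre of its underside.

How it is judged:
On the way, in this order (a step that is already met when the one before it is completed fails the run):
1. the plunger is pressed in far enough to free the pin (about 6 mm or more), with the collar still at its starting hole (value of joint plunger above 0.0055 m and value of joint collar between -0.12 and 0.12 rad), for 0.05 s.
2. the collar is turned clockwise, the pin out of its hole, past the middle between the two holes (value of joint collar between 0.20945 and 0.62835 rad and value of joint plunger above 0.004 m).
At the end, for the whole second after the job is handed in: The collar stands one hole clockwise of its start (0.419 rad, within 0.07), the plunger is out to within 2 mm so that its pin locks in that hole, and the mug, tamper, canister and dosing cup stand upright within 20 mm of where they were (value of joint collar between 0.3489 and 0.4889 rad and value of joint plunger below 0.002 m and distance of each of dosing_cup, mug, tamper, canister from where it was at the start of the episode below 0.02 m and angle between each of dosing_cup, mug, tamper, canister's own z axis and vertical below 0.25 rad); the robot touches nothing.
It fails at once if the dosing cup is lifted, shifted by more than 20 mm or knocked over (distance of dosing_cup from where it was at the start of the episode above 0.02 m or angle between dosing_cup's own z axis and vertical above 0.25 rad).
It fails at once if the mug is lifted, shifted by more than 20 mm or knocked over (distance of mug from where it was at the start of the episode above 0.02 m or angle between mug's own z axis and vertical above 0.25 rad).
It fails at once if the tamper is lifted, shifted by more than 20 mm or knocked over (distance of tamper from where it was at the start of the episode above 0.02 m or angle between tamper's own z axis and vertical above 0.25 rad).
It fails at once if the bean canister is lifted, shifted by more than 20 mm or knocked over (distance of canister from where it was at the start of the episode above 0.02 m or angle between canister's own z axis and vertical above 0.25 rad).
It also fails if it takes over 35 s, if anything falls off the work surface, if the arm or the gripper's body presses on something with over 40 N, if the wrist force passes 120 N, or if a joint passes its speed limit or range.

## Working session

There is one attempt and no reset: what is moved stays moved. The work goes in short steps, Python scripts to look and compute and a shell command to move; the robot and the scene stay as the last step left them, time stands still between calls to the robot, and variables do not carry over. Pictures are saved under pics/ and viewed, at most 10 in all, crops included, and the job is handed in when it is done.

```bash
mkdir -p pics
python3 - <<'E'
from workcell import r
import cv2,numpy as np
for n in("top","side"):
    cv2.imwrite(f"pics/{n}0.png",r.read_camera(n)[:,:,::-1]); c=r.get_calibration(n); print(n,c)
s=r.state();print(s['time_s'],s['position'],s['tool_rot'],s['gripper_width'],r.tip_reach)
E
```

```text
top {'camera_matrix': array([[432.41420999,   0.        , 275.19177759],
       [  0.        , 432.41420999, 212.21278029],
       [  0.        ,   0.        ,   1.        ]]), 'pose': array([[ 0.02293306,  0.98593392, -0.16555477,  0.45026268],
       [-0.99944273,  0.02662739,  0.02012969,  0.08266729],
       [ 0.02425484,  0.16500088,  0.98599514,  1.08276682],
       [ 0.        ,  0.        ,  0.        ,  1.        ]])}
side {'camera_matrix': array([[449.77818413,   0.        , 270.0016553 ],
       [  0.        , 449.77818413, 210.40454027],
       [  0.        ,   0.        ,   1.        ]]), 'pose': array([[-0.68747668, -0.42224882,  0.5908314 ,  1.26179328],
       [ 0.72618326, -0.40621961,  0.5546562 ,  0.67823565],
       [ 0.00580437,  0.81036508,  0.58589653,  0.80067137],
       [ 0.        ,  0.        ,  0.        ,  1.        ]])}
0.1 [0.16942574 0.65322741 0.24299213] [-3.14056429e+00 -5.09529367e-05  2.88781054e+00] 1.0007223632804567 0.025
```

View pics/top0.png

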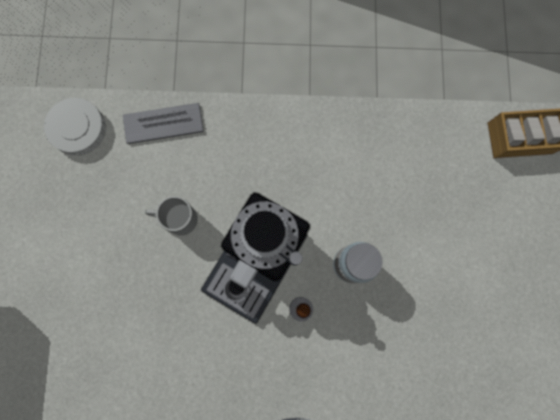

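View pics/side0.png

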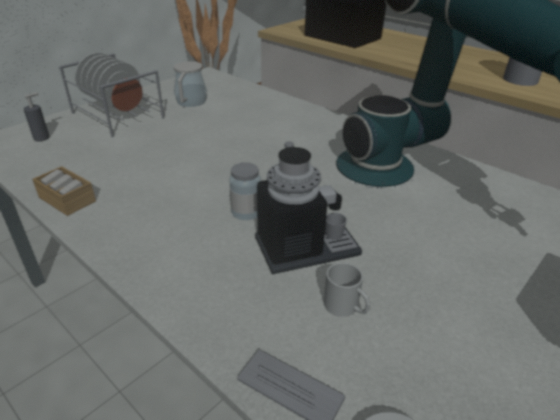

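The top view shows the index ring around (265,233), the plunger head near (296,258), the tamper at (302,309) and the canister at (359,262). In the side view the ring is at (294,180), with the plunger head behind it near (290,146). I'll enlarge both.

Run:
```python
import cv2,numpy as np
a=cv2.imread("pics/top0.png")[185:335,195:395]; b=cv2.imread("pics/side0.png")[130:230,225:358]
a=cv2.resize(a,(800,600),interpolation=3); cv2.imwrite("pics/topc.png",cv2.convertScaleAbs(a,alpha=1.5))
cv2.imwrite("pics/sidec.png",cv2.convertScaleAbs(cv2.resize(b,(798,600),interpolation=3),alpha=1.5))
```

```text
(no output)
```

View pics/topc.png

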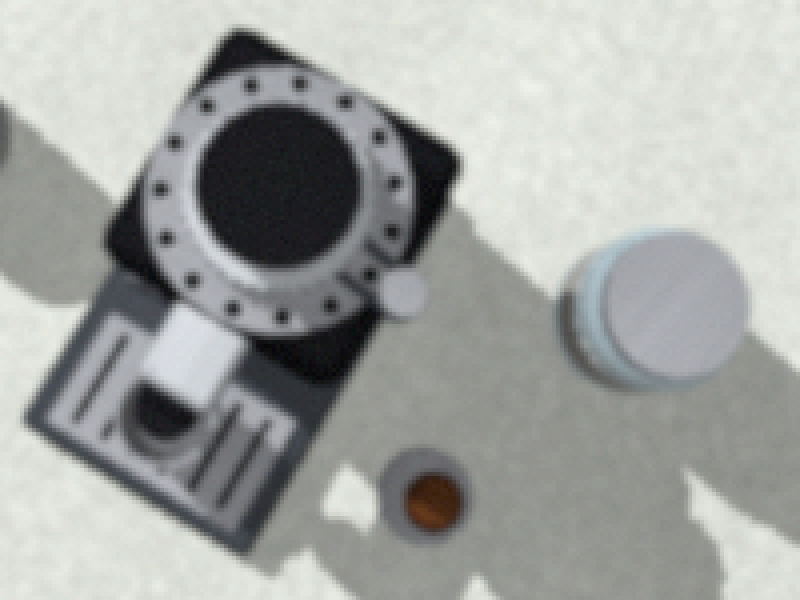

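View pics/sidec.png

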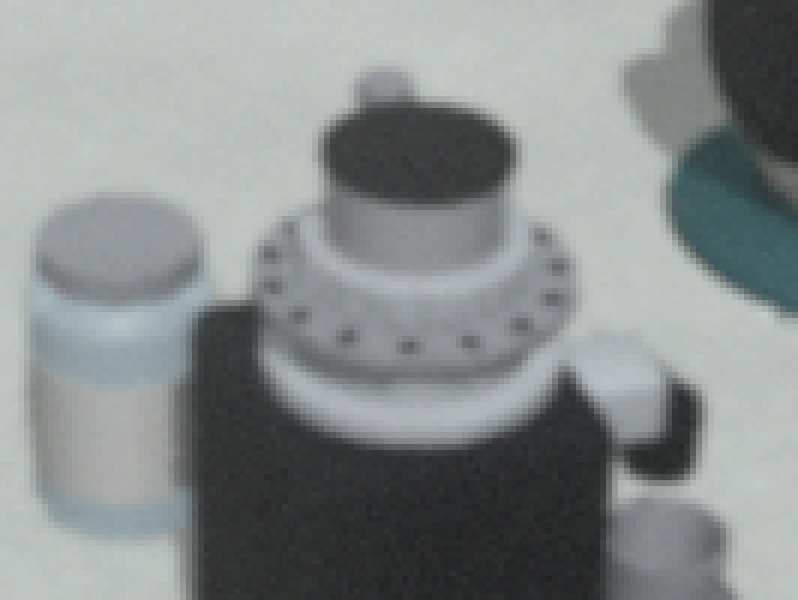

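The crops place the lid centre at top pixel (265,231.5) and side pixel (295,155.5). The head centre is at top (295.7,258.2) and side about (289.2,144). Next I'll convert these to positions.

```bash
cat > h.py <<'E'
from workcell import r
import numpy as np
def ray(n,u,v,z):
    c=r.get_calibration(n);K=c['camera_matrix'];T=c['pose']
    d=np.linalg.inv(K)@[u,v,1];d=T[:3,:3]@[d[0],-d[1],-d[2]]
    return T[:3,3]+d*(z-T[2,3])/d[2]
E
python3 - <<'E'
from h import *
p=lambda n,*a:print(n,ray(*a).round(4))
t=lambda x,y:((x+.5)/4+194.5,(y+.5)/4+184.5)
s=lambda x,y:((x+.5)/6+224.5,(y+.5)/6+129.5)
p('lid top','top',*t(280,186),.296);p('lid side','side',*s(420,153),.296)
p('ring','top',*t(277,201),.24)
p('head','top',*t(403,293),.286);p('head side','side',*s(385,85),.286)
h=[(300,84),(345,102),(379,136),(395,183),(392,232),(370,275),(331,305),(282,317),(233,309),(193,281),(166,238),(160,189),(175,143),(207,106),(251,87)]
H=np.array([ray('top',*t(*q),.24)[:2] for q in h]);A=np.c_[2*H,np.ones(15)];x=np.linalg.lstsq(A,(H**2).sum(1),rcond=None)[0]
print('fit',x[:2],np.sqrt(x[2]+x[0]**2+x[1]**2)); c=x[:2]
for q in H[3:8]: d=q-c;print(np.degrees(np.arctan2(d[1],d[0])),np.hypot(*d))
d=ray('top',*t(403,293),.286)[:2]-c;print('head',np.hypot(*d),np.degrees(np.arctan2(d[1],d[0])))
h0=np.degrees(np.mean(np.unwrap([np.arctan2(*(q-c)[::-1])+np.radians(24*(i-5)) for i,q in enumerate(H)])));print('hole angle',h0)
for a in (0,12,24):
    b=np.radians(h0-a);print(a,c+.076*np.array([np.cos(b),np.sin(b)]))
E
```

```text
lid top [0.5467 0.0851 0.296 ]
lid side [0.5552 0.0915 0.296 ]
ring [0.5462 0.0866 0.24  ]
head [0.5    0.0273 0.286 ]
head side [0.5078 0.032  0.286 ]
fit [0.54739498 0.08582553] 0.05792679441219272
-80.85293597631544 0.05765272486957346
-105.02787326389614 0.05781444316626612
-128.55640553901475 0.05813339171587971
-152.38450446939984 0.057807772509525256
-176.8242503048506 0.05766722044632603
head 0.07530113413102492 -129.04872608241308
hole angle -128.7820771023471
0 [0.49979162 0.02658095]
12 [0.48851423 0.03777288]
24 [0.4798102  0.05106494]
```

```bash
python3 -m pendant '[[0,0,0,0,0,-0.035,-1],[0,0,0,0,0,-0.035,-1],[0,0,0,0,0,-0.035,-1],[0,0,0,-0.0227,-0.0249,0,-1],[0,0,0,-0.0227,-0.0249,0,-1]]'
python3 -m pendant '[[0,0,0,-0.0227,-0.0249,0,-1],[0,0,0,-0.0227,-0.0249,0,-1],[0,0,0,-0.0227,-0.0249,0,-1],[0,0,0,-0.0227,-0.0249,0,-1],[0,0,0,-0.0227,-0.0249,0,-1]]'
python3 -m pendant '[[0,0,0,-0.0227,-0.0249,0,-1],[0,0,0,-0.0227,-0.0249,0,-1],[0,0,0,-0.0227,-0.0249,0,-1],[0,0,0,-0.0227,-0.0249,0,-1],[0,0,0,-0.0227,-0.0249,0,-1]]'
python3 -m pendant '[[0,0,0,-0.0227,-0.0249,0,-1],[0,0,0,-0.0227,-0.0249,0,-1],[0,0,0,-0.0227,-0.0249,0,-1],[0,0,0,-0.0227,-0.0249,0,-1],[0,0,0,0,0,0,-1]]'
```

```text
time_s: 0.52
position: [0.2008, 0.5941, 0.3503]
tool_rot: [3.139, 0.0, 2.89]
contact_force: [0.8, 0.5, -1.7]
gripper_width: 0.69
grasp_force: 0.0
time_s: 0.93
position: [0.2799, 0.4432, 0.3483]
tool_rot: [-3.141, -0.0, 2.888]
contact_force: [1.2, 0.7, -0.1]
gripper_width: 0.33
grasp_force: 0.0
time_s: 1.35
position: [0.3584, 0.2942, 0.3485]
tool_rot: [-3.142, -0.0, 2.888]
contact_force: [0.6, -0.6, -0.5]
gripper_width: 0.014
grasp_force: 0.0
time_s: 1.77
position: [0.4227, 0.1726, 0.3483]
tool_rot: [-3.14, 0.0, 2.884]
contact_force: [0.8, 0.3, -0.4]
gripper_width: 0.005
grasp_force: 0.0
```

```bash
python3 -m pendant '[[0,0,0,-0.0222,-0.0244,0,-1],[0,0,0,-0.0222,-0.0244,0,-1],[0,0,0,-0.0222,-0.0244,0,-1],[0,0,0,-0.0222,-0.0244,0,-1],[0,0,0,-0.0222,-0.0244,0,-1]]'
python3 -m pendant '[[0,0,0,0,0,0.015,-1],[0,0,0,0,0,0,-1]]'
python3 - <<'E'
from h import *
import cv2
o=[]
for n,(x,y) in (("top",(245,200)),("side",(239,100))):
    im=r.read_camera(n)[:,:,::-1]; o.append(cv2.convertScaleAbs(cv2.resize(im[y:y+100,x:x+66],(396,600),interpolation=3),alpha=1.5))
cv2.imwrite("pics/near.png",np.hstack(o))
s=r.state();print(s['position'],s['tool_rot'],s['contact_force'])
tip=s['position']-np.array([0,0,r.tip_reach])
for n,(x,y) in (("top",(245,200)),("side",(239,100))):
    c=r.get_calibration(n);T=c['pose']
    for q in (tip,):
        p=T[:3,:3].T@(q-T[:3,3]);u=c['camera_matrix']@[p[0],-p[1],-p[2]];u=u[:2]/u[2];print(n,u,(u-[x,y]+.5)*6-.5)
E
```

```text
time_s: 2.18
position: [0.4982, 0.0294, 0.3485]
tool_rot: [3.141, -0.0, 2.888]
contact_force: [-0.5, 2.2, -0.1]
gripper_width: 0.006
grasp_force: 0.0
time_s: 2.35
position: [0.4979, 0.0296, 0.331]
tool_rot: [-3.141, -0.003, 2.885]
contact_force: [-0.7, -0.5, -0.6]
gripper_width: 0.005
grasp_force: 0.0
[0.49751801 0.03100943 0.33333325] [-3.14148487e+00 -1.28469351e-03  2.88774828e+00] [ 0.47478077 -0.12382862 -0.60065549]
top [294.18507537 258.43343216] [297.61045222 353.10059297]
side [291.51186799 134.01352821] [317.57120793 206.58116925]
```

View pics/near.png

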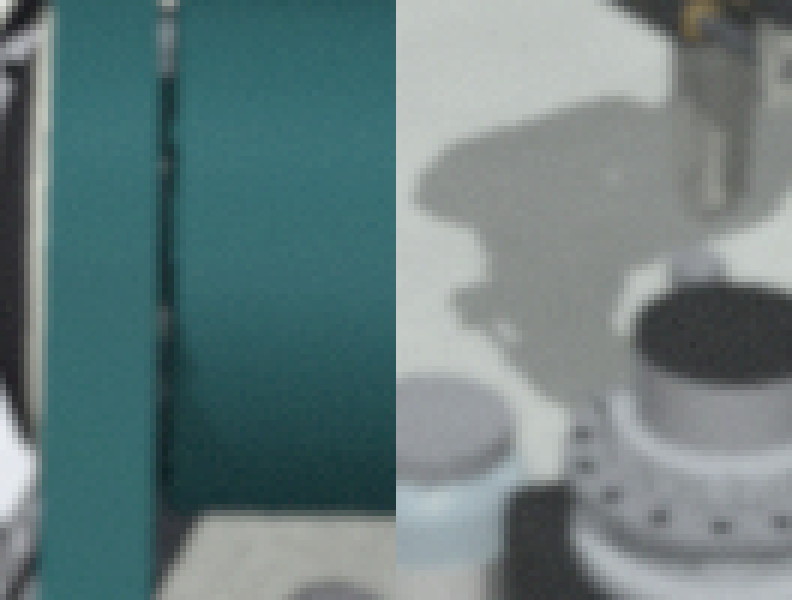

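The side panel shows the fingertips at about (718,207) above the head, whose top centre is near (697,260). The tip is where the calibration predicts within 1 px, and a small correction centres it. I'll shift, then go down and watch the force.

```bash
python3 -m pendant '[[0,0,0,-0.0045,-0.0035,0,-1],[0,0,0,0,0,0.010,-1],[0,0,0,0,0,0.008,-1],[0,0,0,0,0,0,-1]]'
python3 -m pendant '[[0,0,0,0,0,0.003,-1],[0,0,0,0,0,0,-1]]'
python3 -m pendant '[[0,0,0,0,0,0.003,-1],[0,0,0,0,0,0,-1]]'
```

```text
time_s: 2.78
position: [0.5009, 0.0265, 0.3136]
tool_rot: [-3.141, -0.002, 2.889]
contact_force: [-0.2, 0.1, -0.7]
gripper_width: 0.008
grasp_force: 0.0
time_s: 2.95
position: [0.5011, 0.0263, 0.3122]
tool_rot: [-3.141, -0.001, 2.888]
contact_force: [0.4, -0.5, -0.4]
gripper_width: 0.005
grasp_force: 0.0
time_s: 3.12
position: [0.5013, 0.0262, 0.3097]
tool_rot: [3.141, 0.0, 2.888]
contact_force: [0.1, 0.8, 3.1]
gripper_width: 0.006
grasp_force: 2.0
```

```bash
python3 -m pendant '[[0,0,0,0,0,0.003,-1],[0,0,0,0,0,0.003,-1],[0,0,0,0,0,0,-1]]'
python3 -m pendant '[[0,0,0,0,0,0.002,-1],[0,0,0,0,0,0,-1],[0,0,0,0,0,0,-1]]'
```

```text
time_s: 3.37
position: [0.5014, 0.0261, 0.3037]
tool_rot: [3.141, 0.001, 2.888]
contact_force: [0.9, 1.1, 5.8]
gripper_width: 0.005
grasp_force: 3.2
time_s: 3.62
position: [0.5015, 0.0261, 0.3023]
tool_rot: [3.141, 0.001, 2.888]
contact_force: [0.1, -0.4, 7.2]
gripper_width: 0.005
grasp_force: 3.5
```

```bash
python3 -m pendant '[[0,0,0,0.0048,0.0022,0,-1],[0,0,0,0.0046,0.0026,0,-1],[0,0,0,0.0044,0.0029,0,-1],[0,0,0,0,0,0,-1]]'
python3 - <<'E'
from h import *
import cv2
o=[]
for n,(x,y) in (("top",(245,200)),("side",(239,100))):
    im=r.read_camera(n)[:,:,::-1]; o.append(cv2.convertScaleAbs(cv2.resize(im[y:y+100,x:x+66],(396,600),interpolation=3),alpha=1.5))
cv2.imwrite("pics/mid.png",np.hstack(o))
E
```

```text
time_s: 3.95
position: [0.4897, 0.0374, 0.3025]
tool_rot: [3.141, 0.002, 2.888]
contact_force: [-1.3, -0.7, 6.8]
gripper_width: 0.005
grasp_force: 3.5
```

View pics/mid.png

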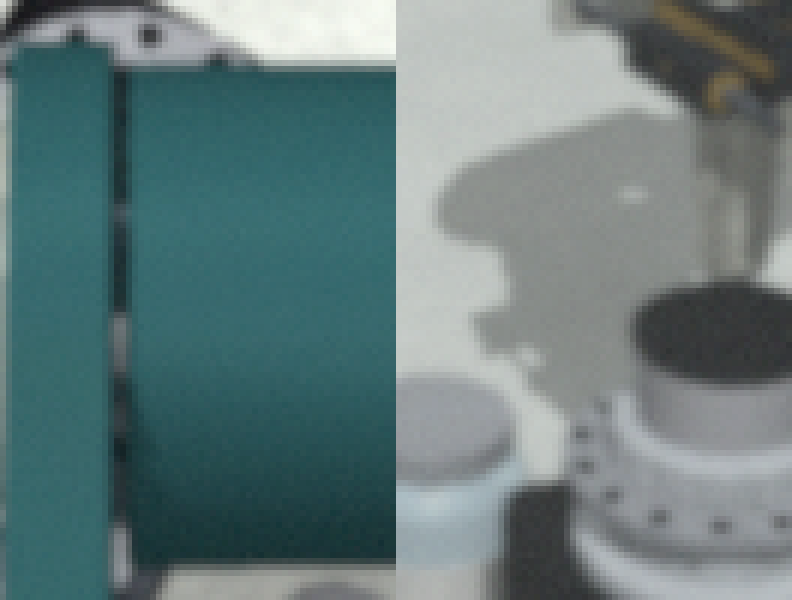

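The head has left its starting spot at (697,262) and is now hidden under the fingertips at about (730,275), so the collar follows. I'll continue to the hole.

```bash
python3 -m pendant '[[0,0,0,0.0042,0.0032,0,-1],[0,0,0,0.0040,0.0034,0,-1],[0,0,0,0.0037,0.0037,0,-1],[0,0,0,0,0,0,-1],[0,0,0,0,0,0,-1]]'
python3 -m pendant '[[0,0,0,0,0,-0.003,-1],[0,0,0,0,0,0,-1]]'
python3 -m pendant '[[0,0,0,0,0,-0.003,-1],[0,0,0,0,0,0,-1]]'
```

```text
time_s: 4.47
position: [0.481, 0.0502, 0.3024]
tool_rot: [3.141, 0.001, 2.888]
contact_force: [-1.3, 0.6, 7.4]
gripper_width: 0.004
grasp_force: 3.5
time_s: 4.63
position: [0.481, 0.05, 0.3056]
tool_rot: [3.141, 0.001, 2.888]
contact_force: [-1.8, 1.1, 6.1]
gripper_width: -0.0
grasp_force: 2.8
time_s: 4.8
position: [0.4809, 0.0502, 0.3087]
tool_rot: [3.141, 0.0, 2.888]
contact_force: [-5.2, 3.2, 9.4]
gripper_width: 0.006
grasp_force: 4.8
```

```bash
python3 -m pendant '[[0,0,0,0,0,-0.003,-1],[0,0,0,0,0,-0.005,-1],[0,0,0,0,0,-0.02,-1],[0,0,0,0,0,-0.03,-1]]'
python3 -m pendant '[[0,0,0,0.02,0.03,0,-1],[0,0,0,0.02,0.03,0,-1],[0,0,0,0.02,0.03,0,-1],[0,0,0,0.02,0.03,0,-1],[0,0,0,0.02,0.03,0,-1]]'
python3 -m pendant '[[0,0,0,0.02,0.03,0,-1],[0,0,0,0.02,0.03,0,-1],[0,0,0,0.02,0.03,0,-1],[0,0,0,0.02,0.03,0,-1],[0,0,0,0,0,0,-1]]'
python3 - <<'E'
from h import *
import cv2
o=[]
for n,(x,y) in (("top",(245,200)),("side",(239,100))):
    im=r.read_camera(n)[:,:,::-1]; o.append(cv2.convertScaleAbs(cv2.resize(im[y:y+100,x:x+66],(396,600),interpolation=3),alpha=1.5))
cv2.imwrite("pics/end.png",np.hstack(o))
E
```

```text
time_s: 5.13
position: [0.4805, 0.0498, 0.3642]
tool_rot: [-3.14, -0.004, 2.888]
contact_force: [0.9, -0.1, -0.6]
gripper_width: 0.006
grasp_force: 0.0
time_s: 5.55
position: [0.421, 0.2215, 0.3659]
tool_rot: [3.142, 0.0, 2.887]
contact_force: [1.6, -0.3, 0.5]
gripper_width: 0.005
grasp_force: 0.0
time_s: 5.97
position: [0.3726, 0.3606, 0.365]
tool_rot: [-3.141, -0.001, 2.892]
contact_force: [0.2, 0.2, 0.3]
gripper_width: 0.005
grasp_force: 0.0
```

View pics/end.png

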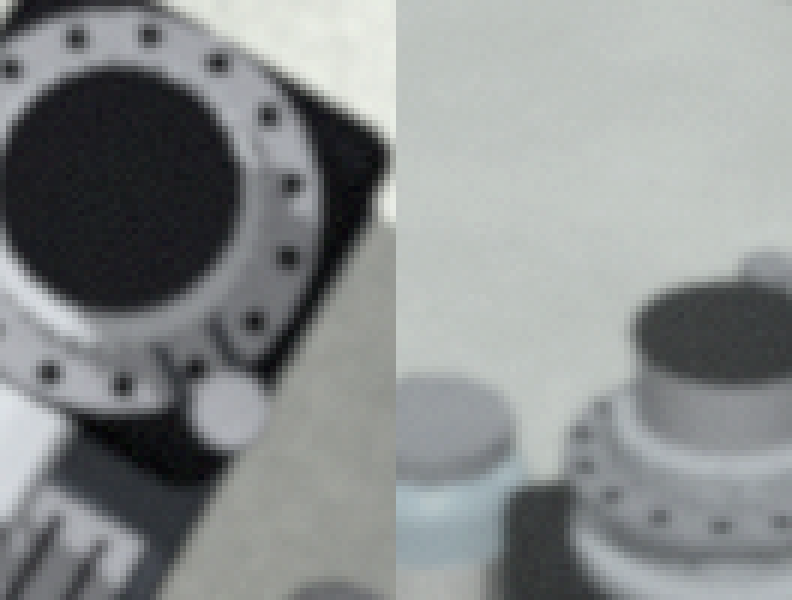

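The arm frames one hole, with the head at top panel (228,410). In the side panel its top edge is near y 248. About 245 is expected with the plunger out, and about 258 if it were stuck between holes. I'll check the angle numerically.

Run:
```python
from h import *
c=np.array([.54739,.08583])
q=lambda x,y,z:ray('top',(x+.5)/6+244.5,(y+.5)/6+199.5,z)[:2]-c
for n,v in(('head',q(228,410,.286)),('hole',q(196,368,.24))):print(n,np.hypot(*v),np.radians(-128.9)-np.arctan2(v[1],v[0]))
```

```text
head 0.07513610394944402 0.4023814178248166
hole 0.057770832705033255 0.41415919877989227
```

The head stands at 0.40 rad at the correct radius, so it is in the next hole with the plunger out. I'm handing the job in.

```bash
python3 -c "
from workcell import r
print(r.job_done())"
```

```text
the job is handed in; nothing more can be done
None
```

The grinder is set one step finer: the camera check puts the collar at about 0.40 rad (target 0.419) with the plunger sprung out, the hand is clear, and the job is handed in, though no verdict was returned.

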